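Set the running clearance of a hold-down screw over a mould core and lock it

TASK

Turn the black-knobbed crank of the hold-down screw clockwise until its foot has just bottomed on the mould core, snug but not forced, then back it off a quarter of a turn. Then swing the red locking lever clockwise fully over to its stop and let go, leaving everything else on the bench where it lies.

Things in the scene. Friction and masses are not known exactly. Their poses are not given: they have to be found in the camera images.
- fixture: Fixture, fixed to the bench: green base plate 160 mm (x) by 335 mm (y), 15 mm high, with a dark mould core 70 x 220 mm, a steel bridge over it (140 mm along x, 40 mm wide, top at 116 mm) and a steel pedestal with the locking lever. Origin: on the bench surface right below the screw's axis; z up, y towards the lever. Only the two grip knobs stand higher than 143 mm
- screw_axis (a point): Point on the hold-down screw's vertical axis, at the bridge's top, 116 mm over the bench. Captive right-hand screw, 0.75 mm per turn: clockwise seen from above lowers the brass foot; the crank keeps its height. It starts about 0.5 to 1.5 turns from bottoming; the crank direction at which it bottoms is unknown and must be felt
- crank_knob (a point): Centre of the black upright knob on the crank's end, 18 mm in diameter, from 22 mm below this point (top of the steel crank arm) to 19 mm above; 45 mm from the screw's axis, 160.5 mm over the bench. It revolves freely, so a grip of fixed direction can carry it round. Drag about 2 N, then a hard stop; pushing over about 15 N against the stop overtightens and bruises the core
- foot_tip (a point): Centre of the underside of the brass foot (20 mm in diameter) that the screw lowers onto the core's land. It does not turn. Its clearance over core_land along z is 0 when bottomed and grows 0.75 mm per turn backed off (0.19 mm for a quarter turn), less than the poses here can tell
- core_land (a point): Centre of the top of the 34 mm square steel land on the mould core, 80 mm over the bench, under the bridge; z up
- lock_lever (a joint): Locking lever's angle, rad: 0 released (the lever points to -x of the fixture), growing clockwise seen from above; 1.4 is the stop, fully locked. Starts between 0 and 0.3. About 2 N at the pin moves it and it stays where it is left. It does not hold the screw still by itself
- lever_pivot (a point): Point on the vertical axis of the locking lever at the pedestal's top, 116 mm over the bench, 130 mm from the screw's axis along the fixture's y
- lever_pin (a point): Centre of the upright red grip pin at the lever's end, 18 mm in diameter, fixed to the lever, from 21 mm below this point (the arm's top) to 19 mm above it; 65 mm from the pivot, 150.5 mm over the bench
- spare_foot: Bystander: brass ring, 28 mm across, 8 mm high, lying on the base plate. Origin under its centre
- hex_key: Bystander: L-shaped hex key 70 mm long, lying on the base plate
- hammer: Bystander: small hammer lying on the bench
- screwdriver: Bystander: screwdriver lying on the bench
- compound_jar: Bystander: jar of polishing compound, 60 mm across, 60 mm high
- insert_block: Bystander: steel mould insert, 60 x 90 mm, 45 mm high
- oilstone: Bystander: reddish oilstone, 150 x 25 x 13 mm, lying on the bench

How it is judged:
By the outcome, as a careful person would: the job done as asked, in the order asked, and still so for the second after the job is handed in, with the robot touching nothing.
It also fails if it takes over 72 s, if anything falls off the work surface, if the arm or the gripper's body presses on something with over 40 N, if the wrist force passes 120 N, or if a joint passes its speed limit or range.

ROBOT

A 6-joint arm with a two-finger parallel gripper is mounted at the origin on the work surface. World frame = base frame: x ahead of the robot, y to its left, z up, the work surface at z = 0. Lengths are in m, angles in degrees, forces in N, time in s.
With the tool pointing down it reaches from about 0.25 to 0.725 m from the base axis. Payload 9.7 kg.
Tool frame: the origin (TCP) lies on the centre line of the jaws, within the pads' length; the fingertips stand 22 mm ahead of it and the grasp point (between the pads) lies 3 mm ahead of it; z points along the fingers, y is the direction in which the jaws open and shut (so a half turn about z gives the same grasp; the last joint's range is limited). The gripper opens to 85 mm and grips with 20 to 120 N. Pads are 22 mm wide; open, the fingers measure 114 mm over their backs; the gripper's body (76 mm by 85 mm) begins 54 mm behind the grasp point. The pads swing forward as they close: fully open they stand 13 mm farther back than shut.
Start: joints at [-72.708, 4.979, 10.078, 95.1, 0, 90], TCP at [0.163, -0.525, 0.253] pointing down, gripper open.
Joint ranges: [-179.16, 179.16], [-48.56, 103.87], [-65.8, 70.77], [-126.05, 130.52], [-82.76, 87.17], [-180, 180]. Speed limits (degrees/s): [127.2, 127.2, 147.25, 180, 180, 180].

INTERFACE

Orientations are given as [roll, pitch, yaw] about the fixed x, y, z axes, in that order (R = Rz(yaw) Ry(pitch) Rx(roll)).
In Python, from workcell import monitor, eyes, job gives the robot as it stands. The module is installed in compiled form; this text tells all that it offers.
- The arm moves only by the tool drive_tool, never from a script. Its argument "plan" is a list of rows, each a list of 3 entries, a list of its own where there are three numbers: the opening, from 0 (shut) to 1 (fully open), then the shift along the world's x, y, z in m, then the turn about the world's z in degrees. In form: [[gripper, [x, y, z], yaw], ...]. A call has 1 to 10 rows; each row shifts and turns the commanded pose from where the row before left it; what a row does not reach is not made up. A row lasts 1/8 s, in which the tool goes at most 62.5 mm and 10.7 degrees, less where a joint would pass 70% of its speed; a pose out of reach is approached as far as the arm can. A call is refused whole if a number of a shift passes 0.0625 or a number of a turn 10.7, either way. A call with a gripper value outside its range is refused whole. The fingers move at their own pace and stop on an object; "grip_force" is the grip in N (left out, the last holds). Time passes only in rows, so rows that do not move let the fingers close. It gives the time, the measured TCP pose, the force and the opening at its end, in the units of the state.
- monitor.get_obs(): the state, without advancing time (a new reading comes with each control period).
- eyes.camera(name): name is "scene" or "top"; returns (picture, depth): 384x512x3 uint8, red, green, blue; 384x512 float32, m along the optical axis (not along the pixel's ray), 0 where there is no reading.
- eyes.camera_params(name): a dict with "fx", "fy", "cx", "cy" (pixels), "extrinsics" (4x4, takes a point from world to camera coordinates). Camera axes: x right, y down, z forward; pixel columns grow to the right and rows downward; lengths in m; the calibration is good to about 2 mm. A picture is of the moment at which its call begins. camera_params takes no time and is no camera call.
- job.job_done(): hands the job in, once; it reports no verdict.
The state is a dict: "time": time; "q": joint angles; "qd": joint speeds; "joint_efforts": joint torques, N m; "ee_pos": TCP position; "tcp_rot": TCP orientation; "wrist_force": force on the tool from outside, world axes, zero at the start; "torque": the same for the moment, N m; "opening": finger opening in m.
Only numpy, scipy, OpenCV 4.12 (cv2) and the standard library are available. Lean on these libraries where they do the work, as an engineer would, in place of code of your own. Each camera call takes 0.05 s, during which the arm holds its last target.

## Working session

There is one attempt and no reset: what is moved stays moved. The work goes in short steps, Python scripts to look and compute and a tool call to move; the robot and the scene stay as the last step left them, time stands still between calls to the robot, and variables do not carry over. Pictures are saved under pics/ and viewed, and the job is handed in when it is done.

Besides the shell and the picture viewer there is one more tool, called in YAML: its name, and indented under it one key for each argument. drive_tool: Moves the arm, as the interface text tells. Its arguments: {"type":"object","properties":{"plan":{"type":"array","items":{"type":"array"}},"grip_force":{"type":"number"}},"required":["plan"]}

```bash
mkdir -p pics
cat > h.py <<'E'
import numpy as np,cv2
from workcell import monitor,eyes,job
def snap(n,tag):
    im,d=eyes.camera(n); np.savez('pics/%s.npz'%tag,im=im,d=d); cv2.imwrite('pics/%s.png'%tag,im[:,:,::-1]); return im,d
def pt(n,u,v,d=None,z=None):
    p=eyes.camera_params(n); E=np.array(p['extrinsics']); R,t=E[:3,:3],E[:3,3]
    r=np.array([(u-p['cx'])/p['fx'],(v-p['cy'])/p['fy'],1.]); c=-R.T@t; w=R.T@r
    s=d if z is None else (z-c[2])/w[2]
    return c+s*w
def px(n,P):
    p=eyes.camera_params(n);E=np.array(p['extrinsics']);q=E[:3,:3]@np.array(P)+E[:3,3]
    return p['fx']*q[0]/q[2]+p['cx'],p['fy']*q[1]/q[2]+p['cy']
E
python3 - <<'E'
from h import *
snap('top','top1');snap('scene','sc1')
o=monitor.get_obs();print({k:np.round(v,3).tolist() for k,v in o.items()})
for n in('top','scene'):
  p=eyes.camera_params(n);print(n,p['fx'],np.round(p['extrinsics'],3).tolist())
E
```

```text
{'time': 0.1, 'q': [-72.707, 5.007, 10.039, 95.099, -0.0, 89.999], 'qd': [-0.028, -0.102, 0.088, -0.036, 0.012, 0.032], 'joint_efforts': [0.0, -52.156, 46.565, 0.016, 0.0, -0.0], 'ee_pos': [0.163, -0.525, 0.253], 'tcp_rot': [-179.933, 0.0, 17.293], 'wrist_force': [-0.056, -0.676, -0.093], 'torque': [0.037, 0.011, -0.0], 'opening': 0.086}
top 439.29790832463135 [[0.076, -0.997, 0.007, -0.046], [-0.97, -0.075, -0.231, 0.594], [0.231, 0.011, -0.973, 1.166], [0.0, 0.0, 0.0, 1.0]]
scene 396.9929062753025 [[-0.466, 0.885, -0.016, 0.278], [0.508, 0.253, -0.824, -0.194], [-0.725, -0.392, -0.567, 1.871], [0.0, 0.0, 0.0, 1.0]]
```

View pics/top1.png

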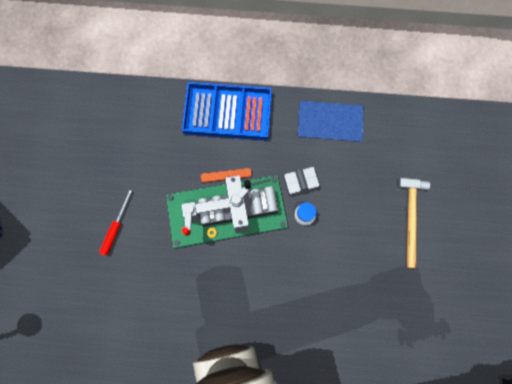

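View pics/sc1.png

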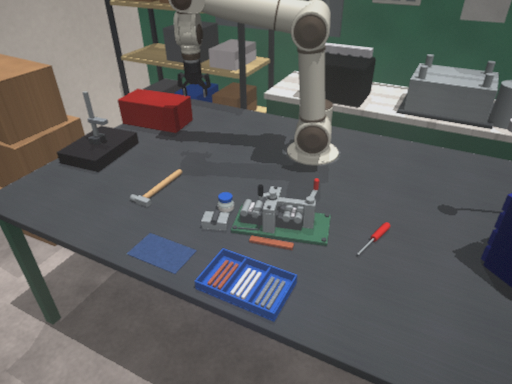

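Run:
```python
from h import *
a=np.load('pics/top1.npz');im=a['im'][155:265,150:330];cv2.imwrite('pics/c1.png',cv2.resize(im,None,fx=4.4,fy=4.4,interpolation=cv2.INTER_CUBIC)[:,:,::-1])
a=np.load('pics/sc1.npz');im=a['im'][165:255,190:350];cv2.imwrite('pics/c2.png',cv2.resize(im,None,fx=5,fy=5,interpolation=cv2.INTER_CUBIC)[:,:,::-1])
```

```text
(no output)
```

View pics/c1.png

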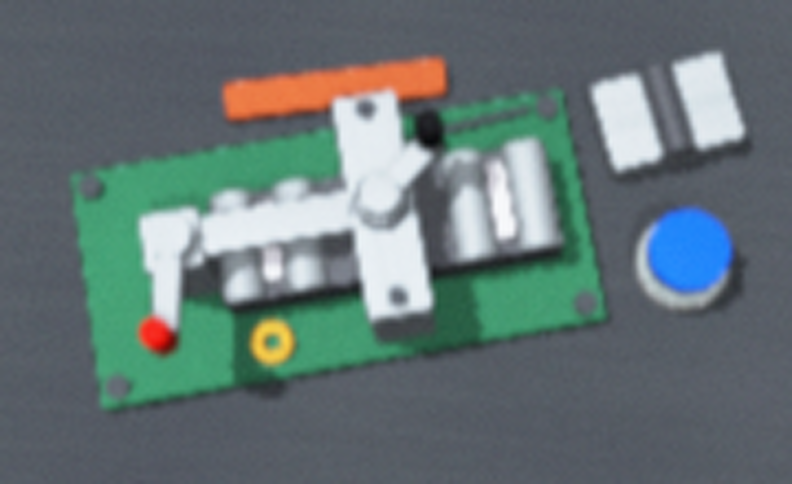

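View pics/c2.png

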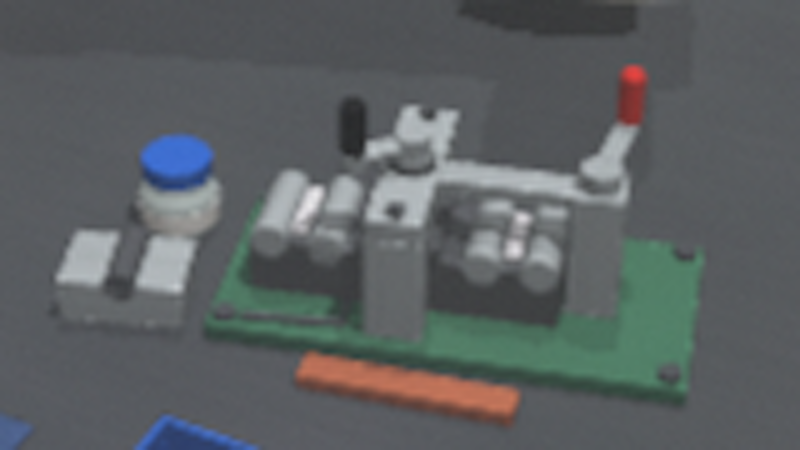

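Run:
```python
from h import *
T=lambda u,v:(u/4.4+150-.4,v/4.4+155-.4)
S=lambda u,v:(u/5+190-.4,v/5+165-.4)
p=eyes.camera_params('top');E=np.array(p['extrinsics']);print('cam',-E[:3,:3].T@E[:3,3])
cs=[pt('top',*T(*c),z=.015) for c in [(72,175),(560,90),(605,320),(103,404)]]
print(np.round(cs,4)); 
for i in range(4): print(np.linalg.norm(cs[i]-cs[(i+1)%4]))
ss=[pt('scene',*S(*c),z=.015) for c in [(700,250),(686,397),(208,330)]]
print('scene corners',np.round(ss,4))
print('knob scene',pt('scene',*S(352,126),z=.1605),'top(z.1795)',pt('top',*T(430,122),z=.1795),pt('top',*T(430,128),z=.1605))
print('pin scene',pt('scene',*S(632,95),z=.1505),'top',pt('top',*T(157,335),z=.1605))
print('screw hub top',pt('top',*T(381,195),z=.14),'scene',pt('scene',*S(416,115),z=.14))
print('bridge top ends', pt('top',*T(366,108),z=.116),pt('top',*T(399,296),z=.116))
```

```text
cam [ 0.3100647  -0.013992    1.27186454]
[[ 0.5954  0.275   0.015 ]
 [ 0.6798 -0.0463  0.015 ]
 [ 0.525  -0.0864  0.015 ]
 [ 0.4447  0.2358  0.015 ]]
0.33221502177555123
0.1598526802422002
0.3320025045863327
0.15568054970847472
scene corners [[ 0.4449  0.2367  0.015 ]
 [ 0.6013  0.2802  0.015 ]
 [ 0.6847 -0.0384  0.015 ]]
knob scene [0.60543916 0.03458787 0.1605    ] top(z.1795) [0.60602003 0.032523   0.1795    ] [0.60748008 0.03302731 0.1605    ]
pin scene [0.472002   0.18372327 0.1505    ] top [0.47133473 0.18056105 0.1605    ]
screw hub top [0.56911987 0.05981911 0.14      ] scene [0.546658   0.05427507 0.14      ]
bridge top ends [0.62910326 0.07554787 0.116     ] [0.51281663 0.0449601  0.116     ]
```

drive_tool:
  plan:
    - [1, [0.037, 0.0465, 0], 0]
    - [1, [0.037, 0.0465, 0], 0]
    - [1, [0.037, 0.0465, 0], 0]
    - [1, [0.037, 0.0465, 0], 0]
    - [1, [0.037, 0.0465, 0], 0]
    - [1, [0.037, 0.0465, 0], 0]
    - [1, [0.037, 0.0465, 0], 0]
    - [1, [0.037, 0.0465, 0], 0]
    - [1, [0.037, 0.0465, 0], 0]
    - [1, [0.037, 0.0465, 0], 0]
  grip_force: 20

```text
time: 1.35
ee_pos: [0.5344, -0.0583, 0.2531]
tcp_rot: [180.0, 0.0, 17.3]
wrist_force: [0.9, -0.8, 0.1]
opening: 0.0855
```

drive_tool:
  plan:
    - [1, [0.036, 0.046, 0], 0]
    - [1, [0.036, 0.046, 0], 0]
    - [1, [0, 0, 0], 0]
    - [1, [0, 0, 0], 0]

```text
time: 1.85
ee_pos: [0.6052, 0.0318, 0.2528]
tcp_rot: [-180.0, 0.1, 17.3]
wrist_force: [-0.0, -1.3, 0.4]
opening: 0.0854
```

Run:
```python
from h import *
snap('scene','sc2');im,d=snap('top','top2')
o=monitor.get_obs();print(o['ee_pos'],o['wrist_force'],o['q'])
im=np.load('pics/sc2.npz')['im'][135:235,200:340];a=cv2.resize(im,None,fx=5,fy=5,interpolation=cv2.INTER_CUBIC)[:,:,::-1]
cv2.imwrite('pics/c3.png',a)
```

```text
[0.60495999 0.03089633 0.25360353] [-0.2495823   0.40131377 -0.148994  ] [ 2.92742738e+00  1.28910472e+01  1.90320378e+01  9.61320005e+01
 -8.69585535e-03  1.65698948e+02]
```

View pics/c3.png

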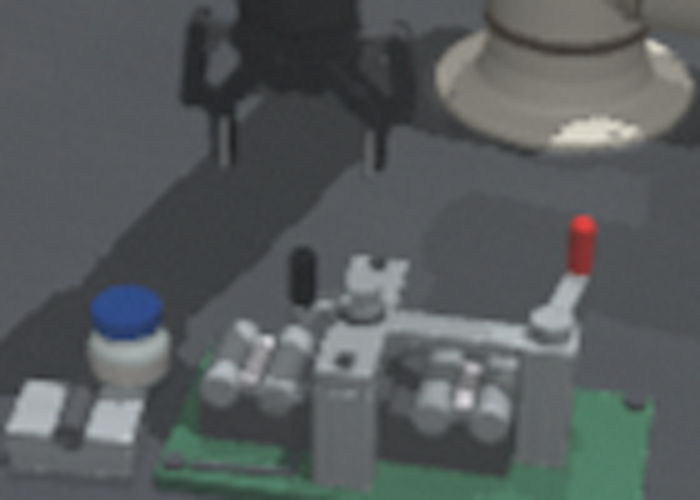

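drive_tool:
  plan:
    - [1, [0.001, 0.002, -0.03], 0]
    - [1, [0, 0, -0.03], 0]
    - [1, [0, 0, -0.025], 0]
    - [1, [0, 0, 0], 0]
    - [0, [0, 0, 0], 0]
    - [0, [0, 0, 0], 0]
    - [0, [0, 0, 0], 0]
    - [0, [0, 0, 0], 0]
    - [0, [0, 0, 0], 0]
    - [0, [0, 0, 0], 0]

```text
time: 3.2
ee_pos: [0.6066, 0.034, 0.1686]
tcp_rot: [-180.0, -0.0, 17.3]
wrist_force: [-0.7, 1.3, 3.8]
opening: 0.017
```

```bash
cat > c.py <<'E'
import sys,numpy as np
# c.py cx cy R x y step n : shifts from commanded (x,y), clockwise steps deg
cx,cy,R,x,y,s,n=map(float,sys.argv[1:])
a=np.arctan2(y-cy,x-cx)
out=[]
for i in range(int(n)):
    b=a-np.radians(s*(i+1)); X=round(cx+R*np.cos(b),4);Y=round(cy+R*np.sin(b),4)
    out.append([0,[round(X-x,4),round(Y-y,4),0],0]);x,y=X,Y
print(out,'end',x,y,'ang',np.degrees(b))
E
python3 c.py .571 .0603 .045 .606 .034 6 10
```

```text
[[0, [np.float64(-0.002), np.float64(-0.0043), 0], 0], [0, [np.float64(-0.0034), np.float64(-0.0033), 0], 0], [0, [np.float64(-0.0037), np.float64(-0.0029), 0], 0], [0, [np.float64(-0.004), np.float64(-0.0025), 0], 0], [0, [np.float64(-0.0043), np.float64(-0.0021), 0], 0], [0, [np.float64(-0.0044), np.float64(-0.0016), 0], 0], [0, [np.float64(-0.0046), np.float64(-0.0012), 0], 0], [0, [np.float64(-0.0046), np.float64(-0.0006), 0], 0], [0, [np.float64(-0.0047), np.float64(-0.0002), 0], 0], [0, [np.float64(-0.0047), np.float64(0.0003), 0], 0]] end 0.5656 0.0156 ang -96.92224644764399
```

drive_tool:
  plan:
    - [0, [-0.0026, -0.004, 0], 0]
    - [0, [-0.0034, -0.0033, 0], 0]
    - [0, [-0.0037, -0.0029, 0], 0]
    - [0, [-0.004, -0.0025, 0], 0]
    - [0, [0, 0, 0], 0]

```text
time: 3.82
ee_pos: [0.5921, 0.0215, 0.1684]
tcp_rot: [-179.9, 0.0, 17.3]
wrist_force: [-3.0, 5.2, 4.2]
opening: 0.017
```

drive_tool:
  plan:
    - [0, [-0.0043, -0.0017, 0], 0]
    - [0, [-0.0044, -0.0014, 0], 0]
    - [0, [-0.0046, -0.0009, 0], 0]
    - [0, [-0.0046, -0.0004, 0], 0]
    - [0, [-0.0047, 0, 0], 0]
    - [0, [0, 0, 0], 0]

```text
time: 4.58
ee_pos: [0.5698, 0.0165, 0.1685]
tcp_rot: [180.0, 0.0, 17.3]
wrist_force: [-0.5, 1.6, 6.2]
opening: 0.0172
```

```bash
sed -i 's/round(X-x,4),round(Y-y,4)/float(round(X-x,4)),float(round(Y-y,4))/' c.py; python3 c.py .571 .0612 .0445 .5697 .0169 6 10
```

```text
[[0, [-0.0046, 0.0002, 0], 0], [0, [-0.0046, 0.0009, 0], 0], [0, [-0.0045, 0.0013, 0], 0], [0, [-0.0043, 0.0018, 0], 0], [0, [-0.0041, 0.0022, 0], 0], [0, [-0.0038, 0.0027, 0], 0], [0, [-0.0035, 0.003, 0], 0], [0, [-0.0032, 0.0034, 0], 0], [0, [-0.0029, 0.0037, 0], 0], [0, [-0.0024, 0.004, 0], 0]] end 0.5318 0.0401 ang -151.68088360284293
```

drive_tool:
  plan:
    - [0, [-0.0046, 0.0002, 0], 0]
    - [0, [-0.0046, 0.0009, 0], 0]
    - [0, [-0.0045, 0.0013, 0], 0]
    - [0, [-0.0043, 0.0018, 0], 0]
    - [0, [-0.0041, 0.0022, 0], 0]
    - [0, [-0.0038, 0.0027, 0], 0]
    - [0, [0, 0, 0], 0]

```text
time: 5.45
ee_pos: [0.5441, 0.0253, 0.1685]
tcp_rot: [179.9, 0.0, 17.3]
wrist_force: [-0.2, -0.3, 7.5]
opening: 0.0171
```

drive_tool:
  plan:
    - [0, [-0.0035, 0.003, 0], 0]
    - [0, [-0.0032, 0.0034, 0], 0]
    - [0, [-0.0029, 0.0037, 0], 0]
    - [0, [-0.0024, 0.004, 0], 0]
    - [0, [0, 0, 0], 0]

```text
time: 6.08
ee_pos: [0.5317, 0.0392, 0.1686]
tcp_rot: [179.9, 0.1, 17.3]
wrist_force: [-3.2, -1.7, 8.6]
opening: 0.0173
```

```bash
python3 c.py .571 .0612 .0445 .5318 .0401 6 10
```

```text
[[0, [-0.002, 0.0042, 0], 0], [0, [-0.0015, 0.0044, 0], 0], [0, [-0.0011, 0.0045, 0], 0], [0, [-0.0006, 0.0047, 0], 0], [0, [-0.0001, 0.0046, 0], 0], [0, [0.0004, 0.0047, 0], 0], [0, [0.0009, 0.0045, 0], 0], [0, [0.0013, 0.0045, 0], 0], [0, [0.0018, 0.0043, 0], 0], [0, [0.0022, 0.0041, 0], 0]] end 0.5331 0.0846 ang -211.70796107243433
```

drive_tool:
  plan:
    - [0, [-0.0023, 0.0041, 0], 0]
    - [0, [-0.0018, 0.0044, 0], 0]
    - [0, [-0.0011, 0.0045, 0], 0]
    - [0, [-0.0006, 0.0047, 0], 0]
    - [0, [-0.0001, 0.0046, 0], 0]
    - [0, [0, 0, 0], 0]

```text
time: 6.82
ee_pos: [0.5257, 0.0619, 0.1686]
tcp_rot: [179.9, 0.1, 17.3]
wrist_force: [-5.5, 0.6, 9.2]
opening: 0.0174
```

drive_tool:
  plan:
    - [0, [-0.0008, 0, 0], 0]
    - [0, [0, 0, 0], 0]

```text
time: 7.08
ee_pos: [0.5255, 0.0618, 0.1685]
tcp_rot: [179.9, 0.0, 17.3]
wrist_force: [-1.2, -0.6, 6.8]
opening: 0.017
```

Run:
```python
from workcell import monitor
import time
for i in range(3):
    o=monitor.get_obs();print(o['ee_pos'],o['wrist_force'],o['torque'])
```

```text
[0.52545117 0.06183511 0.1685189 ] [-1.24820563 -0.63842996  6.84036391] [-0.02839005  0.07085058 -0.07824536]
[0.52545117 0.06183511 0.1685189 ] [-1.24820563 -0.63842996  6.84036391] [-0.02839005  0.07085058 -0.07824536]
[0.52545117 0.06183511 0.1685189 ] [-1.24820563 -0.63842996  6.84036391] [-0.02839005  0.07085058 -0.07824536]
```

```bash
python3 c.py .5702 .0614 .045 .5251 .0624 6 4;  python3 c.py .5702 .0614 .045 .5282 .0793 2.3 40|sed 's/\], 0\], /\n/g'
```

```text
[[0, [0.0005, 0.0047, 0], 0], [0, [0.0008, 0.0046, 0], 0], [0, [0.0013, 0.0046, 0], 0], [0, [0.0018, 0.0043, 0], 0]] end 0.5295 0.0806 ang 154.72979173711968
[[0, [0.0013, 0.0014, 0
[0, [0.0009, 0.0016, 0
[0, [0.0008, 0.0016, 0
[0, [0.001, 0.0015, 0
[0, [0.001, 0.0015, 0
[0, [0.001, 0.0015, 0
[0, [0.0011, 0.0014, 0
[0, [0.0012, 0.0014, 0
[0, [0.0012, 0.0013, 0
[0, [0.0013, 0.0013, 0
[0, [0.0013, 0.0012, 0
[0, [0.0014, 0.0012, 0
[0, [0.0014, 0.0011, 0
[0, [0.0015, 0.0011, 0
[0, [0.0015, 0.001, 0
[0, [0.0015, 0.0009, 0
[0, [0.0016, 0.0009, 0
[0, [0.0016, 0.0008, 0
[0, [0.0017, 0.0008, 0
[0, [0.0016, 0.0006, 0
[0, [0.0017, 0.0006, 0
[0, [0.0018, 0.0006, 0
[0, [0.0017, 0.0005, 0
[0, [0.0018, 0.0004, 0
[0, [0.0017, 0.0003, 0
[0, [0.0018, 0.0003, 0
[0, [0.0018, 0.0001, 0
[0, [0.0018, 0.0002, 0
[0, [0.0018, 0.0, 0
[0, [0.0018, 0.0, 0
[0, [0.0018, -0.0001, 0
[0, [0.0018, -0.0002, 0
[0, [0.0018, -0.0003, 0
[0, [0.0018, -0.0003, 0
[0, [0.0018, -0.0004, 0
[0, [0.0017, -0.0004, 0
[0, [0.0017, -0.0005, 0
[0, [0.0017, -0.0006, 0
[0, [0.0017, -0.0007, 0
[0, [0.0017, -0.0007, 0], 0]] end 0.5893 0.1022 ang 64.91675890100072
```

drive_tool:
  plan:
    - [0, [0.0005, 0.0047, 0], 0]
    - [0, [0.0008, 0.0046, 0], 0]
    - [0, [0.0013, 0.0046, 0], 0]
    - [0, [0, 0, 0], 0]

```text
time: 7.58
ee_pos: [0.5278, 0.0759, 0.1686]
tcp_rot: [180.0, 0.0, 17.3]
wrist_force: [-1.8, 1.0, 7.4]
opening: 0.0173
```

drive_tool:
  plan:
    - [0, [0.0007, 0.0017, 0], 0]

```text
time: 7.7
ee_pos: [0.5284, 0.0773, 0.1686]
tcp_rot: [179.9, 0.1, 17.3]
wrist_force: [-4.6, -0.5, 8.4]
opening: 0.0171
```

drive_tool:
  plan:
    - [0, [0.0008, 0.0017, 0], 0]

```text
time: 7.82
ee_pos: [0.5291, 0.079, 0.1686]
tcp_rot: [179.9, 0.1, 17.3]
wrist_force: [-4.1, -1.1, 8.8]
opening: 0.0177
```

drive_tool:
  plan:
    - [0, [0.0009, 0.0016, 0], 0]

```text
time: 7.95
ee_pos: [0.5299, 0.0807, 0.1687]
tcp_rot: [180.0, 0.1, 17.3]
wrist_force: [-5.8, 0.7, 9.4]
opening: 0.0174
```

drive_tool:
  plan:
    - [0, [0.0004, 0.0018, 0], 0]

```text
time: 8.07
ee_pos: [0.5305, 0.0824, 0.1686]
tcp_rot: [179.9, 0.1, 17.3]
wrist_force: [-1.9, -1.5, 8.4]
opening: 0.0168
```

drive_tool:
  plan:
    - [0, [0.0009, 0.0016, 0], 0]

```text
time: 8.2
ee_pos: [0.5315, 0.084, 0.1686]
tcp_rot: [179.9, 0.1, 17.3]
wrist_force: [-3.4, -1.0, 8.5]
opening: 0.0169
```

drive_tool:
  plan:
    - [0, [0.0009, 0.0017, 0], 0]

```text
time: 8.32
ee_pos: [0.5324, 0.0857, 0.1686]
tcp_rot: [179.9, 0.1, 17.3]
wrist_force: [-2.7, -0.5, 9.1]
opening: 0.0172
```

drive_tool:
  plan:
    - [0, [0.001, 0.0016, 0], 0]

```text
time: 8.45
ee_pos: [0.5335, 0.0873, 0.1686]
tcp_rot: [179.9, 0.1, 17.3]
wrist_force: [-2.8, -1.1, 7.7]
opening: 0.0175
```

drive_tool:
  plan:
    - [0, [0.0011, 0.0016, 0], 0]

```text
time: 8.57
ee_pos: [0.5346, 0.0889, 0.1686]
tcp_rot: [179.9, 0.0, 17.3]
wrist_force: [-2.2, -0.3, 7.8]
opening: 0.0173
```

drive_tool:
  plan:
    - [0, [0.0012, 0.0015, 0], 0]

```text
time: 8.7
ee_pos: [0.5358, 0.0904, 0.1686]
tcp_rot: [179.9, 0.0, 17.3]
wrist_force: [-1.2, -0.3, 7.8]
opening: 0.0172
```

drive_tool:
  plan:
    - [0, [0.0013, 0.0014, 0], 0]

```text
time: 8.82
ee_pos: [0.5371, 0.0918, 0.1686]
tcp_rot: [179.9, 0.0, 17.3]
wrist_force: [-2.1, -0.4, 8.0]
opening: 0.0172
```

drive_tool:
  plan:
    - [0, [0.0013, 0.0014, 0], 0]

```text
time: 8.95
ee_pos: [0.5384, 0.0933, 0.1686]
tcp_rot: [179.9, 0.0, 17.3]
wrist_force: [-2.4, 0.1, 7.9]
opening: 0.0171
```

drive_tool:
  plan:
    - [0, [0.0013, 0.0013, 0], 0]

```text
time: 9.07
ee_pos: [0.5397, 0.0946, 0.1686]
tcp_rot: [179.9, 0.0, 17.3]
wrist_force: [-2.9, 0.4, 8.2]
opening: 0.0172
```

drive_tool:
  plan:
    - [0, [0.0014, 0.0013, 0], 0]

```text
time: 9.2
ee_pos: [0.5411, 0.0959, 0.1687]
tcp_rot: [179.9, 0.0, 17.3]
wrist_force: [-1.7, -0.2, 8.1]
opening: 0.0173
```

drive_tool:
  plan:
    - [0, [0.0014, 0.0013, 0], 0]

```text
time: 9.32
ee_pos: [0.5426, 0.0971, 0.1686]
tcp_rot: [179.9, 0.0, 17.3]
wrist_force: [-1.9, -0.5, 7.5]
opening: 0.0168
```

drive_tool:
  plan:
    - [0, [0.0015, 0.001, 0], 0]

```text
time: 9.45
ee_pos: [0.544, 0.0982, 0.1686]
tcp_rot: [179.9, 0.0, 17.3]
wrist_force: [-2.5, -0.0, 8.1]
opening: 0.0172
```

drive_tool:
  plan:
    - [0, [0.0016, 0.001, 0], 0]

```text
time: 9.57
ee_pos: [0.5456, 0.0993, 0.1687]
tcp_rot: [180.0, 0.0, 17.3]
wrist_force: [-2.6, 0.4, 7.0]
opening: 0.0172
```

drive_tool:
  plan:
    - [0, [0.0016, 0.001, 0], 0]

```text
time: 9.7
ee_pos: [0.5472, 0.1003, 0.1687]
tcp_rot: [180.0, 0.0, 17.3]
wrist_force: [-2.7, 1.5, 9.0]
opening: 0.0172
```

drive_tool:
  plan:
    - [0, [0.0017, 0.001, 0], 0]

```text
time: 9.82
ee_pos: [0.5489, 0.1013, 0.1687]
tcp_rot: [180.0, 0.0, 17.3]
wrist_force: [-3.1, -0.1, 8.3]
opening: 0.0172
```

drive_tool:
  plan:
    - [0, [0.0017, 0.0009, 0], 0]

```text
time: 9.95
ee_pos: [0.5506, 0.1022, 0.1687]
tcp_rot: [180.0, 0.0, 17.3]
wrist_force: [-2.0, 1.2, 8.1]
opening: 0.017
```

drive_tool:
  plan:
    - [0, [0.0018, 0.0008, 0], 0]

```text
time: 10.07
ee_pos: [0.5524, 0.103, 0.1687]
tcp_rot: [180.0, 0.0, 17.3]
wrist_force: [-2.5, 2.0, 7.9]
opening: 0.0175
```

drive_tool:
  plan:
    - [0, [0.0018, 0.0007, 0], 0]

```text
time: 10.2
ee_pos: [0.5542, 0.1038, 0.1687]
tcp_rot: [180.0, 0.0, 17.3]
wrist_force: [-2.0, 2.2, 8.4]
opening: 0.0171
```

drive_tool:
  plan:
    - [0, [0.0018, 0.0006, 0], 0]

```text
time: 10.32
ee_pos: [0.556, 0.1044, 0.1687]
tcp_rot: [180.0, 0.0, 17.3]
wrist_force: [-3.0, 2.3, 7.9]
opening: 0.017
```

drive_tool:
  plan:
    - [0, [0.0018, 0.0006, 0], 0]

```text
time: 10.45
ee_pos: [0.5579, 0.105, 0.1687]
tcp_rot: [180.0, 0.0, 17.3]
wrist_force: [-3.0, 0.9, 8.0]
opening: 0.0173
```

drive_tool:
  plan:
    - [0, [0.0018, 0.0005, 0], 0]

```text
time: 10.58
ee_pos: [0.5596, 0.1056, 0.1687]
tcp_rot: [180.0, 0.0, 17.3]
wrist_force: [-2.0, 1.6, 8.7]
opening: 0.0169
```

drive_tool:
  plan:
    - [0, [0.0019, 0.0004, 0], 0]

```text
time: 10.7
ee_pos: [0.5616, 0.106, 0.1687]
tcp_rot: [180.0, 0.0, 17.3]
wrist_force: [-2.3, 1.7, 7.4]
opening: 0.0172
```

drive_tool:
  plan:
    - [0, [0.0019, 0.0003, 0], 0]

```text
time: 10.82
ee_pos: [0.5635, 0.1063, 0.1687]
tcp_rot: [180.0, 0.0, 17.3]
wrist_force: [-1.1, 2.3, 7.9]
opening: 0.0171
```

drive_tool:
  plan:
    - [0, [0.0019, 0.0003, 0], 0]

```text
time: 10.95
ee_pos: [0.5654, 0.1066, 0.1687]
tcp_rot: [180.0, 0.0, 17.3]
wrist_force: [-1.8, 1.4, 8.3]
opening: 0.017
```

drive_tool:
  plan:
    - [0, [0.0019, 0.0002, 0], 0]

```text
time: 11.08
ee_pos: [0.5673, 0.1068, 0.1687]
tcp_rot: [180.0, 0.0, 17.3]
wrist_force: [-1.4, 2.4, 8.1]
opening: 0.017
```

drive_tool:
  plan:
    - [0, [0.0019, 0.0001, 0], 0]

```text
time: 11.2
ee_pos: [0.5692, 0.1069, 0.1687]
tcp_rot: [180.0, 0.0, 17.3]
wrist_force: [-1.7, 2.4, 8.8]
opening: 0.0173
```

```bash
python3 - <<'E'
import numpy as np
from scipy.optimize import least_squares
P=np.array([[.6066,.034],[.5921,.0215],[.5698,.0165],[.5441,.0253],[.5317,.0392],[.5255,.0618],[.5278,.0759],[.5305,.0824],[.5335,.0873],[.5371,.0918],[.5411,.0959],[.5456,.0993],[.5506,.1022],[.556,.1044],[.5616,.106],[.5673,.1068]])
r=least_squares(lambda q:np.hypot(P[:,0]-q[0],P[:,1]-q[1])-q[2],[.57,.061,.045]);print(r.x,np.round(r.fun*1e3,2))
E
python3 c.py .5705 .0615 .0453 .5691 .1073 2.4 60|sed 's/\], 0\], /\n/g'
```

```text
[0.57086033 0.06170626 0.04527649] [-0.06  0.2  -0.06 -0.09 -0.11  0.08  0.06  0.08  0.01 -0.05  0.05  0.02
  0.   -0.07 -0.03 -0.04]
[[0, [0.0019, -0.0005, 0
[0, [0.0019, -0.0001, 0
[0, [0.0019, -0.0001, 0
[0, [0.0019, -0.0002, 0
[0, [0.0019, -0.0003, 0
[0, [0.0018, -0.0004, 0
[0, [0.0019, -0.0005, 0
[0, [0.0018, -0.0005, 0
[0, [0.0018, -0.0006, 0
[0, [0.0018, -0.0007, 0
[0, [0.0017, -0.0007, 0
[0, [0.0017, -0.0009, 0
[0, [0.0017, -0.0009, 0
[0, [0.0016, -0.0009, 0
[0, [0.0016, -0.0011, 0
[0, [0.0015, -0.0011, 0
[0, [0.0015, -0.0011, 0
[0, [0.0015, -0.0012, 0
[0, [0.0014, -0.0013, 0
[0, [0.0013, -0.0014, 0
[0, [0.0013, -0.0014, 0
[0, [0.0012, -0.0014, 0
[0, [0.0012, -0.0015, 0
[0, [0.0011, -0.0016, 0
[0, [0.001, -0.0016, 0
[0, [0.001, -0.0016, 0
[0, [0.0009, -0.0017, 0
[0, [0.0008, -0.0017, 0
[0, [0.0008, -0.0017, 0
[0, [0.0006, -0.0018, 0
[0, [0.0006, -0.0018, 0
[0, [0.0006, -0.0018, 0
[0, [0.0004, -0.0019, 0
[0, [0.0004, -0.0018, 0
[0, [0.0003, -0.0019, 0
[0, [0.0002, -0.0019, 0
[0, [0.0001, -0.0019, 0
[0, [0.0001, -0.0019, 0
[0, [0.0, -0.0019, 0
[0, [-0.0001, -0.0019, 0
[0, [-0.0002, -0.0018, 0
[0, [-0.0003, -0.0019, 0
[0, [-0.0003, -0.0019, 0
[0, [-0.0004, -0.0018, 0
[0, [-0.0005, -0.0019, 0
[0, [-0.0006, -0.0018, 0
[0, [-0.0006, -0.0018, 0
[0, [-0.0007, -0.0017, 0
[0, [-0.0008, -0.0018, 0
[0, [-0.0009, -0.0016, 0
[0, [-0.0009, -0.0017, 0
[0, [-0.001, -0.0016, 0
[0, [-0.0011, -0.0016, 0
[0, [-0.0011, -0.0015, 0
[0, [-0.0012, -0.0015, 0
[0, [-0.0013, -0.0014, 0
[0, [-0.0013, -0.0014, 0
[0, [-0.0014, -0.0013, 0
[0, [-0.0014, -0.0012, 0
[0, [-0.0015, -0.0012, 0], 0]] end 0.5982 0.0257 ang -52.24914581345721
```

drive_tool:
  plan:
    - [0, [0.0019, -0.0001, 0], 0]

```text
time: 11.32
ee_pos: [0.5711, 0.1069, 0.1687]
tcp_rot: [180.0, 0.0, 17.3]
wrist_force: [-2.2, 2.2, 8.0]
opening: 0.0175
```

drive_tool:
  plan:
    - [0, [0.0019, -0.0001, 0], 0]

```text
time: 11.45
ee_pos: [0.573, 0.1068, 0.1687]
tcp_rot: [180.0, 0.0, 17.3]
wrist_force: [-1.2, 2.4, 8.2]
opening: 0.0172
```

drive_tool:
  plan:
    - [0, [0.0019, -0.0002, 0], 0]

```text
time: 11.58
ee_pos: [0.5749, 0.1067, 0.1687]
tcp_rot: [180.0, 0.0, 17.3]
wrist_force: [-1.0, 3.2, 9.0]
opening: 0.017
```

drive_tool:
  plan:
    - [0, [0.0019, -0.0002, 0], 0]

```text
time: 11.7
ee_pos: [0.5769, 0.1065, 0.1687]
tcp_rot: [180.0, 0.0, 17.3]
wrist_force: [-1.8, 2.7, 5.9]
opening: 0.0178
```

drive_tool:
  plan:
    - [0, [0.0019, -0.0003, 0], 0]

```text
time: 11.82
ee_pos: [0.5788, 0.1062, 0.1687]
tcp_rot: [180.0, 0.0, 17.3]
wrist_force: [-1.0, 3.1, 7.0]
opening: 0.0173
```

drive_tool:
  plan:
    - [0, [0.0019, -0.0003, 0], 0]

```text
time: 11.95
ee_pos: [0.5807, 0.1058, 0.1686]
tcp_rot: [180.0, 0.0, 17.3]
wrist_force: [-0.6, 2.7, 8.0]
opening: 0.0169
```

drive_tool:
  plan:
    - [0, [0.0019, -0.0004, 0], 0]

```text
time: 12.08
ee_pos: [0.5826, 0.1054, 0.1686]
tcp_rot: [180.0, 0.0, 17.3]
wrist_force: [-1.2, 2.1, 7.3]
opening: 0.0169
```

drive_tool:
  plan:
    - [0, [0.0018, -0.0005, 0], 0]

```text
time: 12.2
ee_pos: [0.5844, 0.1048, 0.1687]
tcp_rot: [180.0, 0.0, 17.3]
wrist_force: [-1.1, 1.4, 8.2]
opening: 0.017
```

drive_tool:
  plan:
    - [0, [0.0018, -0.0006, 0], 0]

```text
time: 12.32
ee_pos: [0.5862, 0.1043, 0.1686]
tcp_rot: [180.0, 0.0, 17.3]
wrist_force: [-1.3, 3.2, 6.4]
opening: 0.0172
```

drive_tool:
  plan:
    - [0, [0.0018, -0.0007, 0], 0]

```text
time: 12.45
ee_pos: [0.588, 0.1035, 0.1686]
tcp_rot: [180.0, 0.0, 17.3]
wrist_force: [-0.6, 1.5, 6.9]
opening: 0.0169
```

drive_tool:
  plan:
    - [0, [0.0018, -0.0008, 0], 0]

```text
time: 12.58
ee_pos: [0.5898, 0.1028, 0.1686]
tcp_rot: [180.0, 0.0, 17.3]
wrist_force: [-1.3, 2.5, 7.7]
opening: 0.0174
```

drive_tool:
  plan:
    - [0, [0.0017, -0.0008, 0], 0]

```text
time: 12.7
ee_pos: [0.5915, 0.1019, 0.1686]
tcp_rot: [180.0, 0.0, 17.3]
wrist_force: [-1.0, 1.4, 6.5]
opening: 0.0172
```

drive_tool:
  plan:
    - [0, [0.0017, -0.0009, 0], 0]

```text
time: 12.82
ee_pos: [0.5932, 0.101, 0.1686]
tcp_rot: [180.0, 0.0, 17.3]
wrist_force: [-1.0, 2.4, 7.5]
opening: 0.0175
```

drive_tool:
  plan:
    - [0, [0.0017, -0.001, 0], 0]

```text
time: 12.95
ee_pos: [0.5949, 0.1, 0.1686]
tcp_rot: [180.0, 0.0, 17.3]
wrist_force: [-1.7, 1.5, 7.2]
opening: 0.0168
```

drive_tool:
  plan:
    - [0, [0.0016, -0.001, 0], 0]

```text
time: 13.08
ee_pos: [0.5965, 0.099, 0.1686]
tcp_rot: [180.0, 0.0, 17.3]
wrist_force: [-1.0, 2.6, 6.8]
opening: 0.0173
```

drive_tool:
  plan:
    - [0, [0.0016, -0.0011, 0], 0]

```text
time: 13.2
ee_pos: [0.5981, 0.0979, 0.1686]
tcp_rot: [180.0, 0.0, 17.3]
wrist_force: [-1.3, 2.1, 7.2]
opening: 0.0173
```

drive_tool:
  plan:
    - [0, [0.0015, -0.0012, 0], 0]

```text
time: 13.32
ee_pos: [0.5996, 0.0966, 0.1685]
tcp_rot: [180.0, 0.0, 17.3]
wrist_force: [-0.5, 2.3, 6.6]
opening: 0.0172
```

drive_tool:
  plan:
    - [0, [0.0014, -0.0013, 0], 0]

```text
time: 13.45
ee_pos: [0.6011, 0.0954, 0.1686]
tcp_rot: [180.0, 0.0, 17.3]
wrist_force: [0.2, 2.4, 7.0]
opening: 0.0173
```

drive_tool:
  plan:
    - [0, [0.0013, -0.0013, 0], 0]

```text
time: 13.58
ee_pos: [0.6024, 0.0941, 0.1686]
tcp_rot: [180.0, 0.0, 17.3]
wrist_force: [-0.3, 1.8, 7.6]
opening: 0.0171
```

drive_tool:
  plan:
    - [0, [0.0013, -0.0014, 0], 0]

```text
time: 13.7
ee_pos: [0.6037, 0.0927, 0.1686]
tcp_rot: [180.0, -0.0, 17.3]
wrist_force: [0.2, 1.9, 7.1]
opening: 0.0169
```

drive_tool:
  plan:
    - [0, [0.0013, -0.0014, 0], 0]

```text
time: 13.82
ee_pos: [0.605, 0.0913, 0.1685]
tcp_rot: [180.0, -0.0, 17.3]
wrist_force: [-0.7, 2.5, 6.9]
opening: 0.0171
```

drive_tool:
  plan:
    - [0, [0.0013, -0.0014, 0], 0]

```text
time: 13.95
ee_pos: [0.6063, 0.0899, 0.1685]
tcp_rot: [180.0, 0.0, 17.3]
wrist_force: [-0.7, 2.9, 5.9]
opening: 0.0172
```

drive_tool:
  plan:
    - [0, [0.0012, -0.0015, 0], 0]

```text
time: 14.08
ee_pos: [0.6075, 0.0884, 0.1685]
tcp_rot: [180.0, 0.0, 17.3]
wrist_force: [-0.7, 1.9, 6.8]
opening: 0.017
```

drive_tool:
  plan:
    - [0, [0.0011, -0.0016, 0], 0]

```text
time: 14.2
ee_pos: [0.6085, 0.0868, 0.1685]
tcp_rot: [180.0, 0.0, 17.3]
wrist_force: [-0.5, 2.6, 7.0]
opening: 0.0172
```

drive_tool:
  plan:
    - [0, [0.001, -0.0016, 0], 0]

```text
time: 14.32
ee_pos: [0.6095, 0.0851, 0.1685]
tcp_rot: [180.0, 0.0, 17.3]
wrist_force: [-0.4, 2.8, 7.6]
opening: 0.0175
```

drive_tool:
  plan:
    - [0, [0.0009, -0.0017, 0], 0]

```text
time: 14.45
ee_pos: [0.6105, 0.0835, 0.1685]
tcp_rot: [180.0, 0.0, 17.3]
wrist_force: [0.0, 2.6, 7.0]
opening: 0.0173
```

drive_tool:
  plan:
    - [0, [0.0009, -0.0017, 0], 0]

```text
time: 14.58
ee_pos: [0.6114, 0.0818, 0.1685]
tcp_rot: [180.0, 0.0, 17.3]
wrist_force: [-0.4, 2.4, 7.1]
opening: 0.0172
```

drive_tool:
  plan:
    - [0, [0.0008, -0.0017, 0], 0]

```text
time: 14.7
ee_pos: [0.6122, 0.0801, 0.1685]
tcp_rot: [180.0, 0.0, 17.3]
wrist_force: [0.0, 3.0, 6.6]
opening: 0.0172
```

drive_tool:
  plan:
    - [0, [0.0007, -0.0018, 0], 0]

```text
time: 14.82
ee_pos: [0.6129, 0.0783, 0.1685]
tcp_rot: [180.0, 0.0, 17.3]
wrist_force: [0.2, 1.6, 6.7]
opening: 0.0173
```

drive_tool:
  plan:
    - [0, [0.0007, -0.0018, 0], 0]

```text
time: 14.95
ee_pos: [0.6136, 0.0765, 0.1685]
tcp_rot: [180.0, 0.0, 17.3]
wrist_force: [0.2, 2.7, 6.4]
opening: 0.0171
```

drive_tool:
  plan:
    - [0, [0.0006, -0.0018, 0], 0]

```text
time: 15.08
ee_pos: [0.6142, 0.0747, 0.1685]
tcp_rot: [180.0, -0.0, 17.3]
wrist_force: [0.9, 1.9, 5.5]
opening: 0.0172
```

drive_tool:
  plan:
    - [0, [0.0006, -0.0018, 0], 0]

```text
time: 15.2
ee_pos: [0.6147, 0.0728, 0.1684]
tcp_rot: [180.0, 0.0, 17.3]
wrist_force: [-0.1, 1.2, 7.3]
opening: 0.017
```

drive_tool:
  plan:
    - [0, [0.0005, -0.0018, 0], 0]

```text
time: 15.32
ee_pos: [0.6152, 0.071, 0.1684]
tcp_rot: [180.0, 0.0, 17.3]
wrist_force: [-0.6, 1.1, 6.8]
opening: 0.0171
```

drive_tool:
  plan:
    - [0, [0.0004, -0.0019, 0], 0]

```text
time: 15.45
ee_pos: [0.6155, 0.0691, 0.1685]
tcp_rot: [180.0, 0.0, 17.3]
wrist_force: [-0.6, 2.0, 7.0]
opening: 0.0175
```

drive_tool:
  plan:
    - [0, [0.0003, -0.0019, 0], 0]

```text
time: 15.58
ee_pos: [0.6158, 0.0672, 0.1684]
tcp_rot: [180.0, 0.0, 17.3]
wrist_force: [-0.0, 1.5, 6.8]
opening: 0.0176
```

drive_tool:
  plan:
    - [0, [0.0002, -0.0019, 0], 0]

```text
time: 15.7
ee_pos: [0.616, 0.0654, 0.1684]
tcp_rot: [180.0, 0.0, 17.3]
wrist_force: [-0.3, 1.9, 6.4]
opening: 0.017
```

drive_tool:
  plan:
    - [0, [0.0001, -0.0019, 0], 0]

```text
time: 15.82
ee_pos: [0.6161, 0.0634, 0.1684]
tcp_rot: [180.0, 0.0, 17.3]
wrist_force: [-0.3, 1.0, 6.4]
opening: 0.0174
```

drive_tool:
  plan:
    - [0, [0.0, -0.0019, 0], 0]

```text
time: 15.95
ee_pos: [0.6162, 0.0615, 0.1684]
tcp_rot: [180.0, 0.0, 17.3]
wrist_force: [-0.1, 1.1, 6.1]
opening: 0.017
```

drive_tool:
  plan:
    - [0, [0.0, -0.0019, 0], 0]

```text
time: 16.08
ee_pos: [0.6161, 0.0597, 0.1684]
tcp_rot: [180.0, 0.0, 17.3]
wrist_force: [0.0, 2.0, 5.4]
opening: 0.0175
```

drive_tool:
  plan:
    - [0, [-0.0001, -0.0019, 0], 0]

```text
time: 16.2
ee_pos: [0.616, 0.0578, 0.1684]
tcp_rot: [180.0, 0.0, 17.3]
wrist_force: [-0.8, 2.3, 6.4]
opening: 0.0171
```

drive_tool:
  plan:
    - [0, [-0.0002, -0.0019, 0], 0]

```text
time: 16.32
ee_pos: [0.6158, 0.0559, 0.1684]
tcp_rot: [180.0, 0.0, 17.3]
wrist_force: [-0.8, 1.7, 6.0]
opening: 0.0171
```

drive_tool:
  plan:
    - [0, [-0.0003, -0.0019, 0], 0]

```text
time: 16.45
ee_pos: [0.6155, 0.054, 0.1684]
tcp_rot: [180.0, 0.0, 17.3]
wrist_force: [-0.8, 1.7, 5.9]
opening: 0.0169
```

drive_tool:
  plan:
    - [0, [-0.0004, -0.0019, 0], 0]

```text
time: 16.58
ee_pos: [0.6151, 0.0521, 0.1684]
tcp_rot: [180.0, 0.0, 17.3]
wrist_force: [-0.2, 3.0, 6.2]
opening: 0.0171
```

drive_tool:
  plan:
    - [0, [-0.0004, -0.0018, 0], 0]

```text
time: 16.7
ee_pos: [0.6147, 0.0503, 0.1684]
tcp_rot: [180.0, 0.0, 17.3]
wrist_force: [-0.5, 2.3, 6.7]
opening: 0.0177
```

drive_tool:
  plan:
    - [0, [-0.0005, -0.0018, 0], 0]

```text
time: 16.82
ee_pos: [0.6142, 0.0485, 0.1684]
tcp_rot: [180.0, 0.0, 17.3]
wrist_force: [-1.2, 2.1, 7.0]
opening: 0.0166
```

drive_tool:
  plan:
    - [0, [-0.0006, -0.0018, 0], 0]

```text
time: 16.95
ee_pos: [0.6136, 0.0467, 0.1684]
tcp_rot: [180.0, 0.0, 17.3]
wrist_force: [-0.2, 2.7, 6.7]
opening: 0.0171
```

drive_tool:
  plan:
    - [0, [-0.0007, -0.0018, 0], 0]

```text
time: 17.08
ee_pos: [0.6129, 0.0449, 0.1684]
tcp_rot: [180.0, 0.0, 17.3]
wrist_force: [-0.5, 2.6, 6.1]
opening: 0.017
```

drive_tool:
  plan:
    - [0, [-0.0008, -0.0018, 0], 0]

```text
time: 17.2
ee_pos: [0.6121, 0.0432, 0.1684]
tcp_rot: [180.0, 0.0, 17.3]
wrist_force: [-0.4, 2.7, 6.8]
opening: 0.0171
```

drive_tool:
  plan:
    - [0, [-0.0008, -0.0017, 0], 0]

```text
time: 17.32
ee_pos: [0.6113, 0.0414, 0.1684]
tcp_rot: [180.0, 0.0, 17.3]
wrist_force: [-0.6, 1.8, 5.8]
opening: 0.0169
```

drive_tool:
  plan:
    - [0, [-0.0009, -0.0017, 0], 0]

```text
time: 17.45
ee_pos: [0.6104, 0.0398, 0.1684]
tcp_rot: [180.0, 0.0, 17.3]
wrist_force: [-0.2, 2.9, 6.4]
opening: 0.0171
```

drive_tool:
  plan:
    - [0, [-0.0009, -0.0016, 0], 0]

```text
time: 17.58
ee_pos: [0.6095, 0.0382, 0.1684]
tcp_rot: [180.0, 0.0, 17.3]
wrist_force: [-0.6, 2.2, 7.5]
opening: 0.017
```

drive_tool:
  plan:
    - [0, [-0.001, -0.0016, 0], 0]

```text
time: 17.7
ee_pos: [0.6085, 0.0366, 0.1684]
tcp_rot: [-180.0, 0.0, 17.3]
wrist_force: [0.5, 0.9, 6.1]
opening: 0.0168
```

drive_tool:
  plan:
    - [0, [-0.0011, -0.0016, 0], 0]

```text
time: 17.82
ee_pos: [0.6074, 0.035, 0.1684]
tcp_rot: [-180.0, 0.0, 17.3]
wrist_force: [0.0, 2.8, 6.0]
opening: 0.017
```

drive_tool:
  plan:
    - [0, [-0.0012, -0.0015, 0], 0]

```text
time: 17.95
ee_pos: [0.6063, 0.0335, 0.1684]
tcp_rot: [-180.0, 0.0, 17.3]
wrist_force: [0.3, 2.1, 6.7]
opening: 0.0172
```

drive_tool:
  plan:
    - [0, [-0.0012, -0.0015, 0], 0]

```text
time: 18.08
ee_pos: [0.605, 0.032, 0.1684]
tcp_rot: [-180.0, 0.0, 17.3]
wrist_force: [-0.4, 3.0, 6.0]
opening: 0.0173
```

drive_tool:
  plan:
    - [0, [-0.0013, -0.0014, 0], 0]

```text
time: 18.2
ee_pos: [0.6038, 0.0306, 0.1684]
tcp_rot: [-180.0, 0.0, 17.3]
wrist_force: [0.8, 2.2, 5.5]
opening: 0.017
```

drive_tool:
  plan:
    - [0, [-0.0014, -0.0014, 0], 0]

```text
time: 18.32
ee_pos: [0.6024, 0.0292, 0.1684]
tcp_rot: [-180.0, 0.0, 17.3]
wrist_force: [0.5, 1.9, 5.7]
opening: 0.0173
```

drive_tool:
  plan:
    - [0, [-0.0014, -0.0013, 0], 0]

```text
time: 18.45
ee_pos: [0.601, 0.0279, 0.1685]
tcp_rot: [-180.0, 0.0, 17.3]
wrist_force: [0.6, 3.0, 5.5]
opening: 0.0171
```

drive_tool:
  plan:
    - [0, [-0.0014, -0.0012, 0], 0]

```text
time: 18.58
ee_pos: [0.5996, 0.0267, 0.1684]
tcp_rot: [-180.0, 0.0, 17.3]
wrist_force: [1.1, 3.0, 6.7]
opening: 0.0174
```

drive_tool:
  plan:
    - [0, [-0.0015, -0.0012, 0], 0]

```text
time: 18.7
ee_pos: [0.5981, 0.0256, 0.1685]
tcp_rot: [-180.0, -0.0, 17.3]
wrist_force: [-0.5, 2.9, 5.8]
opening: 0.0172
```

drive_tool:
  plan:
    - [0, [-0.0015, -0.0011, 0], 0]

```text
time: 18.82
ee_pos: [0.5966, 0.0245, 0.1684]
tcp_rot: [-180.0, -0.0, 17.3]
wrist_force: [0.1, 2.1, 5.3]
opening: 0.017
```

drive_tool:
  plan:
    - [0, [-0.0016, -0.0011, 0], 0]

```text
time: 18.95
ee_pos: [0.595, 0.0234, 0.1684]
tcp_rot: [-180.0, -0.0, 17.3]
wrist_force: [-0.1, 3.3, 5.2]
opening: 0.0169
```

drive_tool:
  plan:
    - [0, [-0.0016, -0.001, 0], 0]

```text
time: 19.08
ee_pos: [0.5934, 0.0224, 0.1684]
tcp_rot: [-180.0, -0.0, 17.3]
wrist_force: [0.7, 3.6, 5.4]
opening: 0.0172
```

drive_tool:
  plan:
    - [0, [-0.0017, -0.0009, 0], 0]

```text
time: 19.2
ee_pos: [0.5918, 0.0215, 0.1684]
tcp_rot: [-180.0, -0.0, 17.3]
wrist_force: [1.1, 2.9, 6.5]
opening: 0.0172
```

drive_tool:
  plan:
    - [0, [-0.0017, -0.0009, 0], 0]

```text
time: 19.32
ee_pos: [0.59, 0.0206, 0.1684]
tcp_rot: [-180.0, -0.0, 17.3]
wrist_force: [0.1, 3.8, 6.5]
opening: 0.0172
```

drive_tool:
  plan:
    - [0, [-0.0017, -0.0008, 0], 0]

```text
time: 19.45
ee_pos: [0.5884, 0.0199, 0.1684]
tcp_rot: [-180.0, -0.0, 17.3]
wrist_force: [1.1, 3.7, 4.9]
opening: 0.0172
```

drive_tool:
  plan:
    - [0, [-0.0018, -0.0007, 0], 0]

```text
time: 19.58
ee_pos: [0.5866, 0.0192, 0.1684]
tcp_rot: [-180.0, -0.0, 17.3]
wrist_force: [1.9, 4.3, 5.6]
opening: 0.0175
```

drive_tool:
  plan:
    - [0, [-0.0018, -0.0004, 0], 0]

```text
time: 19.7
ee_pos: [0.585, 0.0187, 0.1685]
tcp_rot: [180.0, -0.0, 17.3]
wrist_force: [4.4, 3.3, 5.3]
opening: 0.0168
```

drive_tool:
  plan:
    - [0, [0, 0, 0], 0]

```text
time: 19.82
ee_pos: [0.5851, 0.0188, 0.1685]
tcp_rot: [180.0, -0.0, 17.3]
wrist_force: [2.6, 3.7, 5.9]
opening: 0.0168
```

drive_tool:
  plan:
    - [0, [-0.0008, -0.0001, 0], 0]

```text
time: 19.95
ee_pos: [0.5847, 0.0187, 0.1686]
tcp_rot: [180.0, -0.1, 17.3]
wrist_force: [6.5, 3.8, 5.1]
opening: 0.0177
```

drive_tool:
  plan:
    - [0, [-0.0005, -0.0001, 0], 0]
    - [0, [0, 0, 0], 0]

```text
time: 20.2
ee_pos: [0.5846, 0.0186, 0.1686]
tcp_rot: [180.0, -0.1, 17.3]
wrist_force: [7.0, 3.0, 3.9]
opening: 0.0172
```

Run:
```python
import numpy as np
x,y=.5832,.0187
for a in np.arange(-66,18.5,6.0).tolist()+[18.4]:
    X=round(.5709+.0452*np.cos(np.radians(a)),4);Y=round(.0617+.0452*np.sin(np.radians(a)),4)
    print(a,[0,[round(float(X-x),4),round(float(Y-y),4),0],0]);x,y=X,Y
```

```text
-66.0 [0, [0.0061, 0.0017, 0], 0]
-60.0 [0, [0.0042, 0.0022, 0], 0]
-54.0 [0, [0.004, 0.0025, 0], 0]
-48.0 [0, [0.0036, 0.003, 0], 0]
-42.0 [0, [0.0034, 0.0034, 0], 0]
-36.0 [0, [0.003, 0.0036, 0], 0]
-30.0 [0, [0.0025, 0.004, 0], 0]
-24.0 [0, [0.0022, 0.0042, 0], 0]
-18.0 [0, [0.0017, 0.0044, 0], 0]
-12.0 [0, [0.0012, 0.0046, 0], 0]
-6.0 [0, [0.0008, 0.0047, 0], 0]
0.0 [0, [0.0002, 0.0047, 0], 0]
6.0 [0, [-0.0002, 0.0047, 0], 0]
12.0 [0, [-0.0008, 0.0047, 0], 0]
18.0 [0, [-0.0012, 0.0046, 0], 0]
18.4 [0, [-0.0001, 0.0003, 0], 0]
```

drive_tool:
  plan:
    - [0, [0.003, 0.0008, 0], 0]
    - [0, [0.0031, 0.0009, 0], 0]
    - [0, [0.0042, 0.0022, 0], 0]
    - [0, [0.004, 0.0025, 0], 0]
    - [0, [0.0036, 0.003, 0], 0]
    - [0, [0.0034, 0.0034, 0], 0]
    - [0, [0.003, 0.0036, 0], 0]
    - [0, [0.0025, 0.004, 0], 0]
    - [0, [0.0022, 0.0042, 0], 0]

```text
time: 21.32
ee_pos: [0.6119, 0.0425, 0.1682]
tcp_rot: [179.9, 0.1, 17.3]
wrist_force: [-2.1, -1.2, 7.0]
opening: 0.0169
```

drive_tool:
  plan:
    - [0, [0.0017, 0.0044, 0], 0]
    - [0, [0.0012, 0.0046, 0], 0]
    - [0, [0.0008, 0.0047, 0], 0]
    - [0, [0.0002, 0.0047, 0], 0]
    - [0, [-0.0002, 0.0047, 0], 0]
    - [0, [-0.0008, 0.0047, 0], 0]
    - [0, [-0.0012, 0.0046, 0], 0]
    - [0, [-0.0001, 0.0003, 0], 0]
    - [0, [0, 0, 0], 0]

```text
time: 22.45
ee_pos: [0.6141, 0.0752, 0.1685]
tcp_rot: [179.9, 0.0, 17.3]
wrist_force: [1.5, 0.3, 6.4]
opening: 0.0171
```

drive_tool:
  plan:
    - [0, [-0.0002, 0.0007, 0], 0]
    - [0, [0, 0, 0], 0]

```text
time: 22.7
ee_pos: [0.6139, 0.0756, 0.1685]
tcp_rot: [179.9, 0.0, 17.3]
wrist_force: [1.1, -1.3, 7.2]
opening: 0.0174
```

drive_tool:
  plan:
    - [1, [0, 0, 0], 0]
    - [1, [0, 0, 0], 0]
    - [1, [0, 0, 0], 0]
    - [1, [0, 0, 0], 0]
    - [1, [0, 0, 0.04], 0]
    - [1, [0, 0, 0.04], 0]
    - [1, [0, 0, 0], 0]

```text
time: 23.58
ee_pos: [0.6148, 0.0766, 0.2519]
tcp_rot: [179.9, -0.3, 17.3]
wrist_force: [1.0, 1.4, 0.2]
opening: 0.0853
```

drive_tool:
  plan:
    - [1, [-0.011, 0.0082, 0], 10.2]
    - [1, [-0.011, 0.0082, 0], 10.2]
    - [1, [-0.011, 0.0082, 0], 10.2]
    - [1, [-0.011, 0.0082, 0], 10.2]
    - [1, [-0.011, 0.0082, 0], 10.2]
    - [1, [-0.011, 0.0082, 0], 10.2]
    - [1, [-0.011, 0.0082, 0], 10.2]
    - [1, [-0.011, 0.0082, 0], 10.2]
    - [1, [-0.011, 0.0082, 0], 10.2]
    - [1, [-0.011, 0.0082, 0], 10.2]

```text
time: 24.82
ee_pos: [0.5033, 0.1586, 0.2472]
tcp_rot: [-179.9, -0.0, 119.6]
wrist_force: [-0.1, -0.4, -0.3]
opening: 0.0858
```

drive_tool:
  plan:
    - [1, [-0.011, 0.0082, 0], 10.2]
    - [1, [-0.011, 0.0082, 0], 10.2]
    - [1, [-0.011, 0.0082, 0], 10.2]
    - [1, [0, 0, 0], 0]
    - [1, [0, 0, 0], 0]

```text
time: 25.45
ee_pos: [0.471, 0.1829, 0.2478]
tcp_rot: [-180.0, -0.0, 149.7]
wrist_force: [-0.4, -0.1, 0.1]
opening: 0.0855
```

Run:
```python
from h import *
snap('scene','sc4');snap('top','top4')
o=monitor.get_obs();print(o['ee_pos'],o['tcp_rot'],o['q'])
a=np.load('pics/sc4.npz')['im'][120:240,220:360];a=cv2.resize(a,None,fx=4,fy=4,interpolation=cv2.INTER_CUBIC)
b=np.load('pics/top4.npz')['im'][155:275,150:230];b=cv2.resize(b,None,fx=4,fy=4,interpolation=cv2.INTER_CUBIC)
cv2.imwrite('pics/c4.png',np.hstack([a,b[:480]])[:,:,::-1][:,:800])
```

```text
[0.47117086 0.18275682 0.24794138] [-1.79977867e+02 -7.75100999e-03  1.49726953e+02] [ 2.12041968e+01 -1.23473248e+00  3.10329483e+00  9.43601708e+01
 -7.72086259e-03  5.14772442e+01]
```

View pics/c4.png

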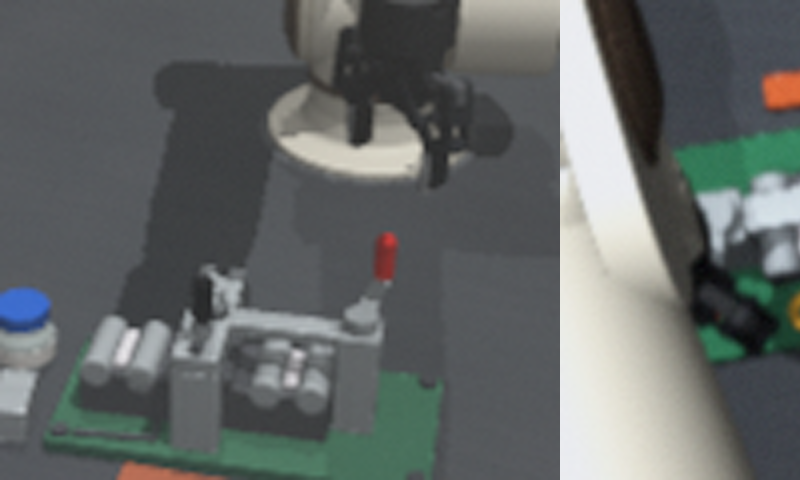

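Run:
```python
from h import *
u,v=px('scene',[.4712,.1828,.1505]);print((u-220)*4,(v-120)*4)
u,v=px('scene',[.6139,.0756,.1605]);print((u-220)*4,(v-120)*4)
```

```text
383.314596442327 253.68418376699947
199.80255892740615 296.8385337688529
```

drive_tool:
  plan:
    - [1, [0, 0, -0.03], 0]
    - [1, [0, 0, -0.03], 0]
    - [1, [0, 0, -0.021], 0]
    - [1, [0, 0, 0], 0]
    - [0, [0, 0, 0], 0]
    - [0, [0, 0, 0], 0]
    - [0, [0, 0, 0], 0]
    - [0, [0, 0, 0], 0]
    - [0, [0, 0, 0], 0]
    - [0, [0, 0, 0], 0]

```text
time: 26.8
ee_pos: [0.4708, 0.1831, 0.1677]
tcp_rot: [180.0, 0.0, 149.9]
wrist_force: [-3.1, -1.3, 4.8]
opening: 0.017
```

Run:
```python
import numpy as np
px,py=.5379,.1874
x,y=.4712,.183
a0=np.degrees(np.arctan2(y-py,x-px))%360;print(a0,np.hypot(x-px,y-py))
for a in np.arange(a0-6,106,-6):
    X=round(px+.065*np.cos(np.radians(a)),4);Y=round(py+.065*np.sin(np.radians(a)),4)
    print(round(a,1),[0,[round(float(X-x),4),round(float(Y-y),4),0],0],X,Y);x,y=X,Y
```

```text
183.77416336133575 0.06684496989302939
177.8 [0, [0.0017, 0.0069, 0], 0] 0.4729 0.1899
171.8 [0, [0.0007, 0.0068, 0], 0] 0.4736 0.1967
165.8 [0, [0.0013, 0.0067, 0], 0] 0.4749 0.2034
159.8 [0, [0.002, 0.0065, 0], 0] 0.4769 0.2099
153.8 [0, [0.0027, 0.0062, 0], 0] 0.4796 0.2161
147.8 [0, [0.0033, 0.006, 0], 0] 0.4829 0.2221
141.8 [0, [0.0039, 0.0055, 0], 0] 0.4868 0.2276
135.8 [0, [0.0045, 0.0051, 0], 0] 0.4913 0.2327
129.8 [0, [0.005, 0.0047, 0], 0] 0.4963 0.2374
123.8 [0, [0.0055, 0.004, 0], 0] 0.5018 0.2414
117.8 [0, [0.0058, 0.0035, 0], 0] 0.5076 0.2449
111.8 [0, [0.0062, 0.0029, 0], 0] 0.5138 0.2478
```

drive_tool:
  plan:
    - [0, [0.0006, 0.0069, 0], -6]
    - [0, [0.0007, 0.0068, 0], -6]
    - [0, [0.0013, 0.0067, 0], -6]
    - [0, [0, 0, 0], 0]

```text
time: 27.3
ee_pos: [0.4731, 0.204, 0.1677]
tcp_rot: [180.0, -0.1, 131.8]
wrist_force: [-5.7, 0.7, 6.8]
opening: 0.017
```

drive_tool:
  plan:
    - [0, [0.0014, 0.0065, 0], -6]
    - [0, [0.0025, 0.0062, 0], -6]
    - [0, [0.0031, 0.006, 0], -6]
    - [0, [0.0039, 0.0055, 0], -6]
    - [0, [0, 0, 0], 0]

```text
time: 27.92
ee_pos: [0.4851, 0.2279, 0.1676]
tcp_rot: [179.9, 0.0, 107.9]
wrist_force: [1.6, -1.2, 4.8]
opening: 0.0168
```

drive_tool:
  plan:
    - [0, [0.0045, 0.0051, 0], -6]
    - [0, [0.005, 0.0046, 0], -6]
    - [0, [0.0054, 0.0039, 0], -6]
    - [0, [0, 0, 0], 0]

```text
time: 28.42
ee_pos: [0.5, 0.2413, 0.1677]
tcp_rot: [179.9, -0.0, 89.9]
wrist_force: [1.4, -1.6, 4.3]
opening: 0.017
```

Run:
```python
import numpy as np
from scipy.optimize import least_squares
from workcell import monitor
P=np.array([[.4708,.1831],[.4731,.204],[.4851,.2279],monitor.get_obs()['ee_pos'][:2]])
r=least_squares(lambda q:np.hypot(P[:,0]-q[0],P[:,1]-q[1])-.065,[.537,.187]);print(r.x,np.round(r.fun*1e3,2))
for p in P: print(np.degrees(np.arctan2(p[1]-r.x[1],p[0]-r.x[0]))%360)
```

```text
[0.53573806 0.18703936] [ 0.06 -0.11  0.07 -0.01]
183.47150261107245
164.84920431640734
141.09940477114858
123.34966431106818
```

drive_tool:
  plan:
    - [0, [0.0031, 0.0018, 0], -3]
    - [0, [0.003, 0.0016, 0], -3]
    - [0, [0, 0, 0], 0]

```text
time: 28.8
ee_pos: [0.5058, 0.2446, 0.1677]
tcp_rot: [179.9, -0.0, 83.9]
wrist_force: [1.9, -1.6, 4.3]
opening: 0.017
```

drive_tool:
  plan:
    - [0, [0.0019, 0.0009, 0], -1]
    - [0, [0, 0, 0], 0]

```text
time: 29.05
ee_pos: [0.5073, 0.2454, 0.1676]
tcp_rot: [180.0, 0.0, 82.9]
wrist_force: [-2.2, -2.1, 6.0]
opening: 0.0173
```

drive_tool:
  plan:
    - [0, [0.0014, 0.0006, 0], 0]
    - [0, [0, 0, 0], 0]

```text
time: 29.3
ee_pos: [0.5083, 0.246, 0.1676]
tcp_rot: [-180.0, 0.0, 82.9]
wrist_force: [-4.0, -3.4, 7.7]
opening: 0.0171
```

drive_tool:
  plan:
    - [0, [0.0014, 0.0006, 0], 0]
    - [0, [0, 0, 0], 0]

```text
time: 29.55
ee_pos: [0.5088, 0.2462, 0.1675]
tcp_rot: [-179.9, 0.1, 82.9]
wrist_force: [-8.4, -4.2, 9.4]
opening: 0.0172
```

drive_tool:
  plan:
    - [0, [0.0014, 0.0006, 0], 0]
    - [0, [0, 0, 0], 0]

```text
time: 29.8
ee_pos: [0.5089, 0.2464, 0.1675]
tcp_rot: [-179.7, 0.1, 82.9]
wrist_force: [-14.2, -6.1, 11.0]
opening: 0.0166
```

drive_tool:
  plan:
    - [1, [0, 0, 0], 0]
    - [1, [0, 0, 0], 0]
    - [1, [0, 0, 0], 0]
    - [1, [0, 0, 0], 0]
    - [1, [0, 0, 0.04], 0]
    - [1, [0, 0, 0.05], 0]
    - [1, [-0.05, 0, 0.03], 0]
    - [1, [-0.06, 0, 0], 0]
    - [1, [0, 0, 0], 0]

```text
time: 30.92
ee_pos: [0.3989, 0.2473, 0.2887]
tcp_rot: [179.9, -0.1, 83.0]
wrist_force: [1.1, -0.1, 0.1]
opening: 0.0853
```

Run:
```python
from h import *
snap('scene','sc5');im,_=snap('top','top5')
o=monitor.get_obs();print(o['time'],o['ee_pos'],o['wrist_force'])
a=np.load('pics/sc5.npz')['im'][150:270,190:340];a=cv2.resize(a,None,fx=4,fy=4,interpolation=cv2.INTER_CUBIC)
cv2.imwrite('pics/c5.png',a[:,:,::-1])
b=np.load('pics/top5.npz')['im'][155:265,150:330];b=cv2.resize(b,None,fx=4.4,fy=4.4,interpolation=cv2.INTER_CUBIC)
cv2.imwrite('pics/c6.png',b[:,:,::-1])
for a in (195.7-80.2,195.7-75):
  P=[.5357+.065*np.cos(np.radians(a)),.187+.065*np.sin(np.radians(a)),.1505]
  u,v=px('scene',P);print('pin',(u-190)*4,(v-150)*4)
u,v=px('scene',[.6139,.0756,.1605]);print('knob',(u-190)*4,(v-150)*4)
```

```text
31.025 [0.40136148 0.24753838 0.28770511] [-0.1947335   0.37347464 -0.59541783]
pin 559.3975069171031 173.6140382701226
pin 558.2332901107234 169.60320378813174
knob 319.80255892740615 176.83853376885293
```

View pics/c5.png

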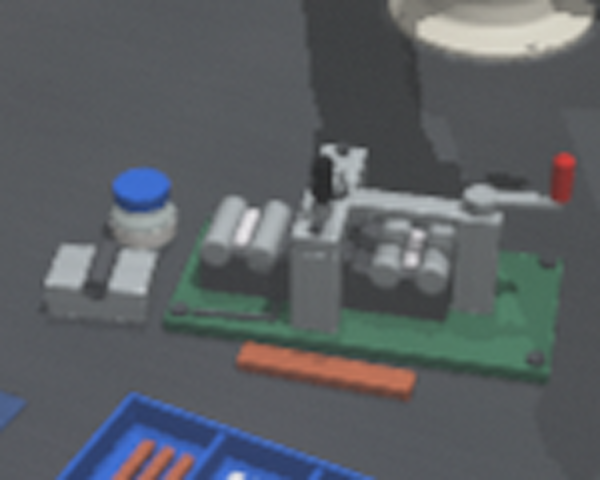

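View pics/c6.png

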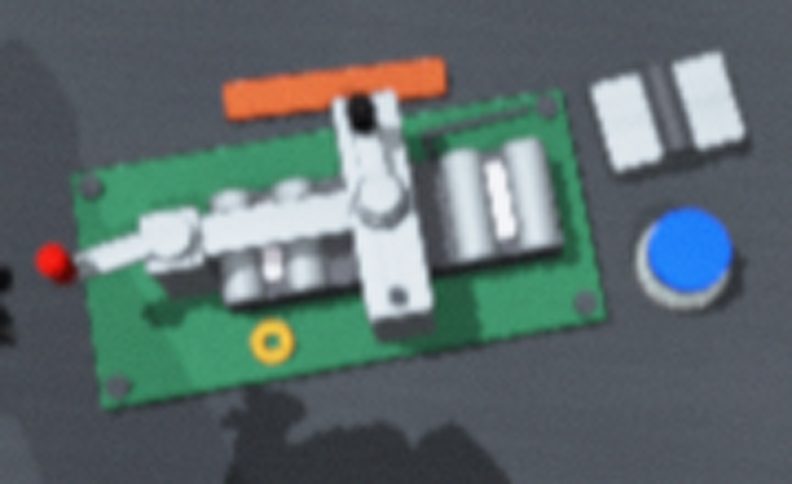

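```bash
python3 -c "
from workcell import job
print(job.job_done())"
```

```text
the job is handed in; nothing more can be done
None
```

I turned the crank clockwise until the foot bottomed, backed it off about a quarter turn, then swung the red lever clockwise to its stop and let go. The job was handed in at about 31 s of the 72 s allowed.

- **Bottoming:** The foot bottomed about 1.1 turns from the start. The tangential force rose from about 2 N drag to a steady 7.6 N or so, and the knob all but stopped moving. It stayed well under the 15 N limit.
- **Back-off:** The crank ended at about 18° in world angle, against about -72° where it bottomed. That is a quarter turn to within a degree or so. I judged the bottoming angle from the force rise, so it could be off by another degree.
- **Lever:** It stopped moving under about 15 N of push, at about 1.42 rad by the measured tool position, so it is at its 1.4 stop. I opened the gripper without pulling back, so the lever was not dragged off the stop.

The last pictures show the crank knob where I left it and the lever pin within about 1–2 pixels of where the stop puts it. The ring, hex key, oilstone, insert block and jar had not moved. The hammer and screwdriver were outside the last crops I viewed, but the arm never went near them. The gripper was clear of everything, with no force on the wrist. No check failed or disagreed.

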